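# Move the wet red chopping board to the drying stand

## Task

The red chopping board was put away wet. Slide it up out of the black storage rack by its top edge and stand it upright in the single slot of the white drying stand, lowering it right down to the floor of the slot before letting go. Leave the green and blue boards in their places in the rack.

Things in the scene. Friction and masses are not known exactly. Their poses are not given: they have to be found in the camera images.
- board_red: the red plastic chopping board, 0.25 to 0.45 kg: a slab 12 mm thick (its x), 220 mm wide (y), 130 mm tall (z, up). Origin: centre of its underside. It stands upright on its long edge in one of three slots of a fixed black rack: slot floor 8 mm above the worktop, 18 mm wide between wire hoops whose tops are 78 mm above the worktop; 26 mm end lips stop it sliding out sideways. Above the hoops it is free to grip.
- board_green: the green chopping board, a bystander: same size, axes and origin (centre of underside) as the red one; stands in another slot of the same black rack. Slots are 66 mm apart along the boards' x; which board is in which slot varies. Its top edge is 138 mm above the worktop.
- board_blue: the blue chopping board, a bystander: same size, axes and origin (centre of underside) as the red one; stands in another slot of the same black rack. Slots are 66 mm apart along the boards' x; which board is in which slot varies. Its top edge is 138 mm above the worktop.
- stand: fixed white drying stand, a 110 x 272 mm tray, on the other side (left or right) from the rack. Origin: centre of its underside, on the worktop; x across its one slot, y along it. Slot centred on the origin, 36 mm wide between wire hoops with tops 78 mm above the worktop; floor 8 mm up; 260 mm long between 26 mm end lips. A board let go in it may lean up to 19 degrees: fine. Either face either way.

How it is judged (in metres and radians):
On the way, in this order (a step that is already met when the one before it is completed fails the run):
1. the red board has been drawn up, its lower edge clear above the rack's hoops (height (world z) of board_red above 0.085 m), for 0.1 s.
2. the red board is down in the stand's slot while the fingers still hold it (x of board_red in the frame of stand between -0.02 and 0.02 m and y of board_red in the frame of stand between -0.035 and 0.035 m and z of board_red in the frame of stand below 0.025 m and angle between board_red's own z axis and vertical below 0.4 rad and angle between the y axis of board_red and the y axis of stand, either way round below 0.3 rad and contact force between the fingers and board_red above 0.5 N), for 0.05 s.
At the end, for the whole second after the job is handed in: Red board released and at rest in the stand's slot: underside centre within 20 mm across and 35 mm along the slot, under 25 mm above the worktop, tilt under 0.4 rad, within 0.3 rad of the slot's line; green and blue boards within 25 mm of their starts (x of board_red in the frame of stand between -0.02 and 0.02 m and y of board_red in the frame of stand between -0.035 and 0.035 m and z of board_red in the frame of stand below 0.025 m and angle between board_red's own z axis and vertical below 0.4 rad and angle between the y axis of board_red and the y axis of stand, either way round below 0.3 rad and linear speed of board_red below 0.02 m/s and angular speed of board_red below 0.4 rad/s and distance of each of board_green, board_blue from where it was at the start of the episode below 0.025 m); the robot touches nothing.
It fails at once if the green or the blue board was moved by more than 25 mm (distance of any of board_green, board_blue from where it was at the start of the episode above 0.025 m).
It also fails if it takes over 45 s, if anything falls off the work surface, if the arm or the gripper's body presses on something with over 40 N, if the wrist force passes 120 N, or if a joint passes its speed limit or range.

## Robot

A 6-joint arm with a two-finger parallel gripper is mounted at the origin on the work surface. World frame = base frame: x ahead of the robot, y to its left, z up, the work surface at z = 0. Lengths are in m, angles in degrees, forces in N, time in s.
With the tool pointing down it reaches from about 0.4 to 0.825 m from the base axis. Payload 7 kg.
Tool frame: the origin (TCP) lies on the centre line of the jaws, within the pads' length; the fingertips stand 22 mm ahead of it and the grasp point (between the pads) lies 3 mm ahead of it; z points along the fingers, y is the line along which they close (so a half turn about z gives the same grasp; the last joint's range is limited). The gripper opens to 88 mm and grips with 3 to 60 N. Pads are 19 mm wide; open, the fingers measure 130 mm over their backs; the gripper's body (78 mm by 193 mm) begins 47 mm behind the grasp point.
Start: joints at [-53.795, 20.546, 0.682, 0, -70.136, -16.507], TCP at [0.227, -0.635, 0.249] pointing down, gripper open.
Joint ranges: [-176.03, 176.03], [-82.01, 121.73], [-58.28, 71.71], [-173.87, 95.51], [-174.79, -0.11], [-173.66, 173.66]. Speed limits (degrees/s): [136.94, 136.94, 172.46, 180, 180, 180].

## Interface

Orientations are given as [roll, pitch, yaw] about the fixed x, y, z axes, in that order (R = Rz(yaw) Ry(pitch) Rx(roll)).
In Python, from plant import get_state, cams, r gives the robot as it stands.
- The arm moves only by the tool apply_moves, never from a script. Its argument "targets" is a list of rows, each an object with "dp": the shift along the world's x, y, z in m, a list of three; "yaw": the turn about the world's z in degrees. In form: [{"dp": [x, y, z], "yaw": yaw}, ...]. A call has 1 to 20 rows; each row is the pose to reach, as a shift and turn from the pose commanded when the call began; what a row does not reach only later rows make up. A row lasts 1/12 s, in which the tool goes at most 41.7 mm and 7.16 degrees, less where a joint would pass 70% of its speed; a pose out of reach is approached as far as the arm can. A call with a gripper value outside its range is refused whole. "grip" is the gripper command: -1 is fully open, 1 is shut, values between are in proportion, set as the call begins (left out, the last holds). The fingers move at their own pace and stop on an object; "squeeze" is the grip in N (left out, the last holds). Time passes only in rows, so rows that repeat a pose let the fingers close. It gives the time, the measured TCP pose, the force, the opening and the grip force at its end, in the units of the state.
- get_state(): the state, without advancing time (a new reading comes with each control period).
- cams.capture(name): name is "scene" or "top" or "wrist"; returns a dict with "image" (400x640x3 uint8, red, green, blue), "range_z" (400x640 float32, m along the optical axis (not along the pixel's ray), 0 where there is no reading), "fx", "fy", "cx", "cy" (pixels), "R" (3x3) and "t" (3): a world point X has camera coordinates R X + t; the wrist camera has in their place "T_tool_cam" (4x4, takes a point from camera to tool coordinates, whose origin is the TCP and whose axes are the flange's). Camera axes: x right, y down, z forward; pixel columns grow to the right and rows downward; lengths in m; the calibration is good to about 2 mm. A picture is of the moment at which its call begins: read the wrist's pose just before it.
- r.close_job(): hands the job in; it is judged then, once.
The state is a dict: "time_s": time; "joints": joint angles; "qd": joint speeds; "joint_torque": joint torques, N m; "tcp_pos": TCP position; "eef_rot": TCP orientation; "contact_force": force on the tool from outside, world axes, zero at the start; "moment": the same for the moment, N m; "gripper_width": finger opening in m; "gripper_force": force on a finger pad.
Only numpy, scipy, OpenCV 4.12 (cv2) and the standard library are available. Lean on these libraries where they do the work, as an engineer would, in place of code of your own. Each camera call takes 0.05 s, during which the arm holds its last target. There are 200 camera calls.

## Working session

There is one attempt and no reset: what is moved stays moved. The work goes in short steps, Python scripts to look and compute and a tool call to move; the robot and the scene stay as the last step left them, time stands still between calls to the robot, and variables do not carry over. Pictures are saved under pics/ and viewed, at most 10 in all, crops included, and the job is handed in when it is done.

Besides the shell and the picture viewer there is one more tool, called after "Emit:" by a JSON object that holds its "op" and its "data". apply_moves: Moves the arm, as the interface text tells. Its arguments: {"type":"object","properties":{"targets":{"type":"array","items":{"type":"object","properties":{"dp":{"type":"array","items":{"type":"number"}},"yaw":{"type":"number"}}}},"grip":{"type":"number"},"squeeze":{"type":"number"}},"required":["targets"]}

```bash
mkdir -p pics; cat > h.py <<'E'
import numpy as np, cv2
from plant import get_state, cams, r
def cloud(c):
    z=c["range_z"]; v,u=np.mgrid[:z.shape[0],:z.shape[1]]
    P=np.stack([(u-c["cx"])/c["fx"]*z,(v-c["cy"])/c["fy"]*z,z],-1)
    W=(P-np.array(c["t"]))@np.array(c["R"]); W[z==0]=np.nan
    return W
E
python3 - <<'E'
from h import *
s=get_state();print({k:s[k] for k in("time_s","tcp_pos","eef_rot","gripper_width")})
c=cams.capture("top");d=cams.capture("scene")
np.savez("top.npz",**{k:np.array(v) for k,v in c.items()})
np.savez("scene.npz",**{k:np.array(v) for k,v in d.items()})
cv2.imwrite("pics/top.png",c["image"][...,::-1]);cv2.imwrite("pics/scene.png",d["image"][...,::-1])
W=cloud(c);hsv=cv2.cvtColor(c["image"],cv2.COLOR_RGB2HSV)
H,S,V=[hsv[...,i].astype(int) for i in range(3)]
for n,m in(("red",(H<8)|(H>172)),("green",(H>40)&(H<85)),("blue",(H>95)&(H<130))):
    m=m&(S>110)&(V>50); 
    k=m&(W[...,2]>.12)&(W[...,2]<.155); p=W[k]
    print(n,m.sum(),k.sum())
    if k.sum()>10:
        (cx,cy),(w,h),a=cv2.minAreaRect(p[:,:2].astype(np.float32)*1000); print(cx,cy,w,h,a,np.median(p[:,2]))
E
```

```text
{'time_s': 0.0, 'tcp_pos': array([ 0.22732203, -0.63510744,  0.24764812]), 'eef_rot': array([ 1.79909248e+02, -8.01504616e-03, -1.60312081e+02]), 'gripper_width': 0.08774887698062377}
red 1572 1186
555.6881103515625 -184.6642303466797 11.919371604919434 218.646728515625 1.030390977859497 0.1386519563100859
green 1069 1064
490.137939453125 -184.84605407714844 11.769124984741211 217.15847778320312 1.1966614723205566 0.13882365424696336
blue 1281 1249
621.609619140625 -183.3465576171875 12.12498664855957 217.58872985839844 1.1366811990737915 0.13862017637735316
```

View pics/top.png

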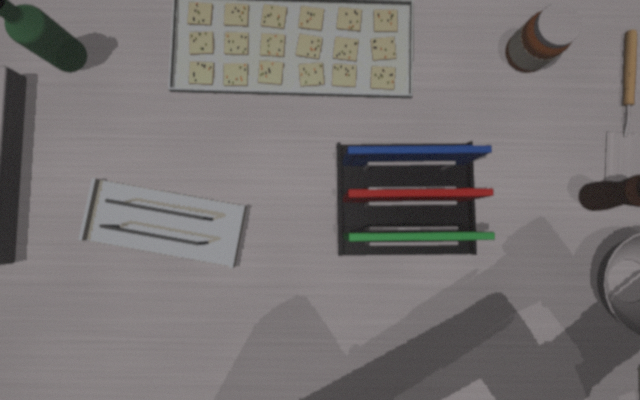

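View pics/scene.png

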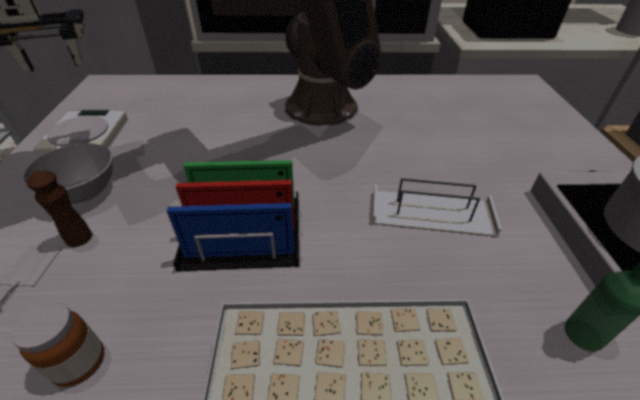

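The top view shows the red board in the middle slot (row ~194, columns 345–492), with blue above it and green below. The white stand is a tilted tray with corners near (97,180), (248,206), (235,267) and (82,239). The red board's top measures 12×219 mm at z=0.139, which matches its given size.

```bash
python3 - <<'E'
from h import *
c=np.load("top.npz");W=cloud(c)
poly=np.zeros((400,640),np.uint8);cv2.fillConvexPoly(poly,np.array([[90,172],[256,200],[241,275],[74,245]]),1)
for nm,lo,hi in(("tray",.004,.045),("hoop",.05,.1)):
    p=W[(poly>0)&(W[...,2]>lo)&(W[...,2]<hi)]
    if len(p)<5: print(nm,len(p));continue
    print(nm,len(p),cv2.minAreaRect(p[:,:2].astype(np.float32)*1000),np.percentile(p[:,2],[2,50,98]))
# corners by pixel projected to z~.026
for (u,v) in [(97,180),(248,206),(235,267),(82,239)]:
    for z in(.008,.026):
        ray=np.array(c["R"]).T@np.array([(u-c["cx"])/c["fx"],(v-c["cy"])/c["fy"],1]);o=-np.array(c["R"]).T@c["t"]
        print(u,v,z,(o+ray*(z-o[2])/ray[2]).round(4))
d=np.load("scene.npz");W=cloud(d)
p=W[(W[...,2]>.055)&(W[...,2]<.09)&(W[...,1]>.02)&(W[...,1]<.4)&(W[...,0]>.4)&(W[...,0]<.62)]
print(len(p)); 
if len(p)>5: print(cv2.minAreaRect(p[:,:2].astype(np.float32)*1000),p.mean(0))
E
```

```text
tray 9068 ((507.7344970703125, 240.53067016601562), (301.14599609375, 133.99588012695312), 80.30392456054688) [0.00576417 0.00900785 0.02735998]
hoop 778 ((508.9682922363281, 239.37091064453125), (165.65521240234375, 48.10330581665039), 80.25945281982422) [0.06282739 0.07817082 0.08109922]
97 180 0.008 [0.5833 0.364  0.008 ]
97 180 0.026 [0.5814 0.3555 0.026 ]
248 206 0.008 [0.5393 0.0929 0.008 ]
248 206 0.026 [0.5383 0.0904 0.026 ]
235 267 0.008 [0.4312 0.1135 0.008 ]
235 267 0.026 [0.4326 0.1106 0.026 ]
82 239 0.008 [0.478  0.3854 0.008 ]
82 239 0.026 [0.4783 0.3765 0.026 ]
504
((509.7675476074219, 236.9868927001953), (165.315185546875, 52.02177810668945), 80.62391662597656) [0.51189582 0.23777132 0.07497658]
```

The hoop centre is at (0.509, 0.239) in both cameras, with the tops at z=0.078 and the slot line at about 80.3° (stand yaw ≈ −9.6°). I'll move over the red board with the jaws part-open to about 40 mm, so the finger backs clear the neighbouring boards.

Emit:
{"op": "apply_moves", "data": {"targets": [{"dp":[0,0,0.04],"yaw":0},{"dp":[0,0,0.07],"yaw":0},{"dp":[0.02,0.03,0.08],"yaw":5},{"dp":[0.04,0.055,0.08],"yaw":10},{"dp":[0.06,0.085,0.08],"yaw":15},{"dp":[0.08,0.11,0.08],"yaw":20},{"dp":[0.1,0.14,0.08],"yaw":25},{"dp":[0.12,0.165,0.08],"yaw":30},{"dp":[0.14,0.19,0.08],"yaw":35},{"dp":[0.16,0.22,0.08],"yaw":40},{"dp":[0.18,0.25,0.08],"yaw":45},{"dp":[0.2,0.275,0.08],"yaw":50},{"dp":[0.22,0.305,0.08],"yaw":55},{"dp":[0.245,0.335,0.08],"yaw":60},{"dp":[0.27,0.37,0.07],"yaw":65},{"dp":[0.295,0.405,0.06],"yaw":70},{"dp":[0.315,0.435,0.04],"yaw":71.3},{"dp":[0.328,0.45,0.02],"yaw":71.3},{"dp":[0.328,0.45,0],"yaw":71.3},{"dp":[0.328,0.45,0],"yaw":71.3}], "grip": 0.1}}

```text
time_s: 1.77
tcp_pos: [0.5539, -0.1835, 0.2436]
eef_rot: [179.6, 0.1, -88.9]
contact_force: [-1.4, -0.5, -0.9]
gripper_width: 0.0399
gripper_force: 0.0
```

```bash
cat >> h.py <<'E'
from scipy.spatial.transform import Rotation as Ro
def wrist():
    s=get_state();c=cams.capture("wrist");z=c["range_z"]; v,u=np.mgrid[:400,:640]
    P=np.stack([(u-c["cx"])/c["fx"]*z,(v-c["cy"])/c["fy"]*z,z],-1)
    T=np.array(c["T_tool_cam"]);P=P@T[:3,:3].T+T[:3,3]
    W=P@Ro.from_euler("xyz",s["eef_rot"],degrees=True).as_matrix().T+s["tcp_pos"];W[z==0]=np.nan
    return s,c,W
E
python3 - <<'E'
from h import *
s,c,W=wrist();print(s["tcp_pos"],s["eef_rot"],s["contact_force"])
cv2.imwrite("pics/w1.png",c["image"][...,::-1])
hsv=cv2.cvtColor(c["image"],cv2.COLOR_RGB2HSV);H,S,V=[hsv[...,i].astype(int) for i in range(3)]
m=((H<8)|(H>172))&(S>110)&(V>50)&(W[...,2]>.13)&(W[...,2]<.15)
p=W[m];print(m.sum(),cv2.minAreaRect(p[:,:2].astype(np.float32)*1000),np.median(p[:,2]))
E
```

```text
[ 0.55388806 -0.18351229  0.24364746] [ 1.79561088e+02  9.90687313e-02 -8.89023693e+01] [-1.40643764 -0.51084469 -0.86026487]
3240 ((555.9396362304688, -185.23580932617188), (11.494512557983398, 218.11868286132812), 1.2653586864471436) 0.1390114378347486
```

View pics/w1.png

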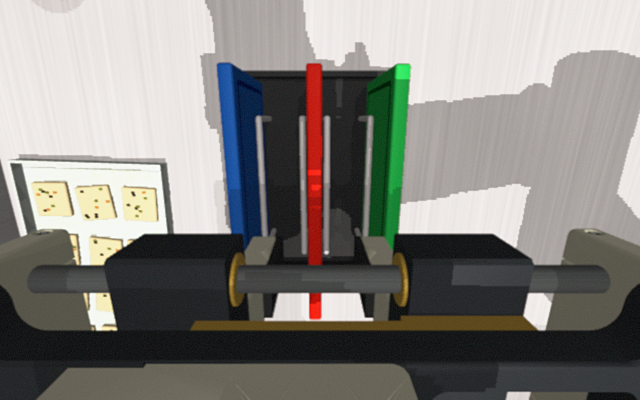

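The wrist view shows the red edge at column ~315, between fingertips at ~262 and ~378. Both cameras agree on the pose to within 1 mm. Next I'll descend and grip.

Emit:
{"op": "apply_moves", "data": {"targets": [{"dp":[0.002,-0.001,-0.02],"yaw":0.2},{"dp":[0.002,-0.001,-0.045],"yaw":0.2},{"dp":[0.002,-0.001,-0.07],"yaw":0.2},{"dp":[0.002,-0.001,-0.09],"yaw":0.2},{"dp":[0.002,-0.001,-0.105],"yaw":0.2},{"dp":[0.002,-0.001,-0.115],"yaw":0.2},{"dp":[0.002,-0.001,-0.118],"yaw":0.2},{"dp":[0.002,-0.001,-0.118],"yaw":0.2},{"dp":[0.002,-0.001,-0.118],"yaw":0.2}]}}

```text
time_s: 2.57
tcp_pos: [0.5582, -0.1869, 0.1319]
eef_rot: [-179.9, -0.0, -88.8]
contact_force: [0.4, -1.0, -0.3]
gripper_width: 0.0397
gripper_force: 0.0
```

Emit:
{"op": "apply_moves", "data": {"targets": [{"dp":[0,0,0],"yaw":0},{"dp":[0,0,0],"yaw":0},{"dp":[0,0,0],"yaw":0},{"dp":[0,0,0],"yaw":0},{"dp":[0,0,0],"yaw":0},{"dp":[0,0,0],"yaw":0},{"dp":[0,0,0],"yaw":0},{"dp":[0,0,0],"yaw":0}], "grip": 1, "squeeze": 40}}

```text
time_s: 3.23
tcp_pos: [0.5576, -0.1865, 0.1308]
eef_rot: [-180.0, -0.0, -88.8]
contact_force: [-1.3, 0.8, 3.1]
gripper_width: 0.0119
gripper_force: 40.0
```

Emit:
{"op": "apply_moves", "data": {"targets": [{"dp":[0,0,0.01],"yaw":0},{"dp":[0,0,0.02],"yaw":0},{"dp":[0,0,0.03],"yaw":0},{"dp":[0,0,0.04],"yaw":0},{"dp":[0,0,0.05],"yaw":0},{"dp":[0,0,0.06],"yaw":0},{"dp":[0,0,0.07],"yaw":0},{"dp":[0,0,0.08],"yaw":0},{"dp":[0,0,0.095],"yaw":0},{"dp":[0,0,0.11],"yaw":0},{"dp":[0,0,0.125],"yaw":0},{"dp":[0,0,0.14],"yaw":0},{"dp":[0,0,0.15],"yaw":0},{"dp":[0,0,0.155],"yaw":0},{"dp":[0,0,0.155],"yaw":0},{"dp":[0,0,0.155],"yaw":0}]}}

```text
time_s: 4.57
tcp_pos: [0.5572, -0.1863, 0.2851]
eef_rot: [180.0, 0.0, -88.8]
contact_force: [0.6, -0.1, -3.2]
gripper_width: 0.0119
gripper_force: 40.0
```

Emit:
{"op": "apply_moves", "data": {"targets": [{"dp":[0,0.01,0],"yaw":0},{"dp":[-0.002,0.03,0],"yaw":-0.5},{"dp":[-0.005,0.055,0],"yaw":-1},{"dp":[-0.01,0.085,0],"yaw":-2},{"dp":[-0.014,0.115,0],"yaw":-3},{"dp":[-0.018,0.145,0],"yaw":-4},{"dp":[-0.022,0.175,0],"yaw":-5},{"dp":[-0.025,0.205,0],"yaw":-6},{"dp":[-0.029,0.235,0],"yaw":-7},{"dp":[-0.033,0.265,0],"yaw":-8},{"dp":[-0.036,0.295,0],"yaw":-9},{"dp":[-0.04,0.325,0],"yaw":-10},{"dp":[-0.042,0.35,0],"yaw":-10.8},{"dp":[-0.044,0.375,0],"yaw":-10.8},{"dp":[-0.046,0.395,0],"yaw":-10.8},{"dp":[-0.048,0.41,0],"yaw":-10.8},{"dp":[-0.048,0.42,0],"yaw":-10.8},{"dp":[-0.048,0.425,0],"yaw":-10.8},{"dp":[-0.048,0.425,0],"yaw":-10.8},{"dp":[-0.048,0.425,0],"yaw":-10.8}]}}

```text
time_s: 6.23
tcp_pos: [0.5095, 0.238, 0.2853]
eef_rot: [180.0, -0.0, -99.6]
contact_force: [0.2, 0.4, -2.5]
gripper_width: 0.0118
gripper_force: 40.0
```

```bash
python3 - <<'E'
from h import *
s=get_state();d=cams.capture("scene");W=cloud(d)
print(s["tcp_pos"],s["eef_rot"],s["contact_force"])
hsv=cv2.cvtColor(d["image"],cv2.COLOR_RGB2HSV);H,S,V=[hsv[...,i].astype(int) for i in range(3)]
m=((H<8)|(H>172))&(S>110)&(V>50)&(W[...,1]>.05)&(W[...,1]<.45)&(W[...,2]>.1)&(W[...,2]<.35)
p=W[m];p=p[np.abs(p[:,0]-.515)<.05]
print(len(p),np.percentile(p,[1,50,99],axis=0).round(4))
q=p.mean(0);u,sv,vt=np.linalg.svd(p-q,full_matrices=False);n=vt[2]*np.sign(vt[2][0]);print("normal",n,"yaw",np.degrees(np.arctan2(n[1],n[0])),"face x,y",q)
W2=p[p[:,2]<np.percentile(p[:,2],15)];print("low edge slope",np.polyfit(p[:,1],p[:,2],1))
cv2.imwrite("pics/s2.png",d["image"][60:320,200:600][...,::-1].repeat(2,0).repeat(2,1))
E
```

```text
[0.50947395 0.2380139  0.28529991] [ 1.79977394e+02 -3.41203659e-02 -9.96113452e+01] [ 0.17352994  0.37808045 -2.46114516]
6275 [[0.4974 0.1303 0.1675]
 [0.5156 0.2326 0.2327]
 [0.534  0.3397 0.2928]]
normal [ 9.86027599e-01 -1.66580136e-01  7.94798077e-04] yaw -9.58904314644855 face x,y [0.51566362 0.23474532 0.23192567]
low edge slope [-0.01696664  0.23590851]
```

View pics/s2.png

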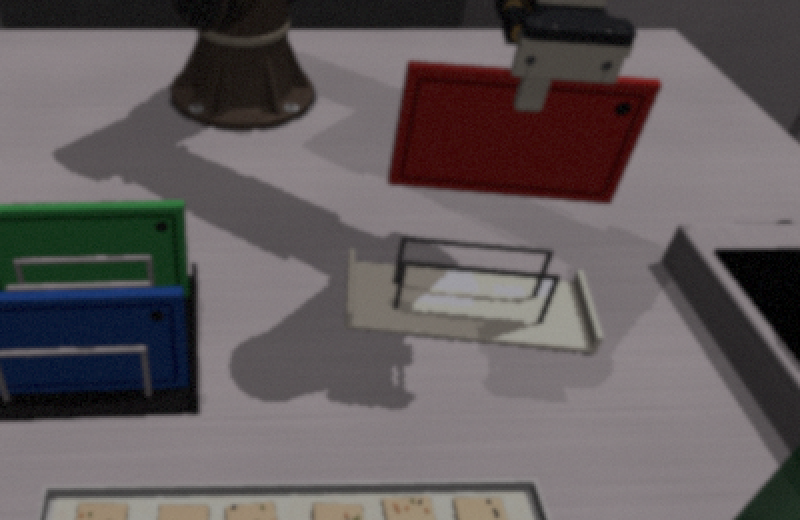

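The red board hangs upright over the stand, with its yaw at −9.6° and its centre within about 3 mm of the slot's. I'll lower it now, slowing near the floor.

Emit:
{"op": "apply_moves", "data": {"targets": [{"dp":[0,0.001,-0.015],"yaw":0},{"dp":[0,0.001,-0.03],"yaw":0},{"dp":[0,0.001,-0.045],"yaw":0},{"dp":[0,0.001,-0.06],"yaw":0},{"dp":[0,0.001,-0.07],"yaw":0},{"dp":[0,0.001,-0.08],"yaw":0},{"dp":[0,0.001,-0.09],"yaw":0},{"dp":[0,0.001,-0.1],"yaw":0},{"dp":[0,0.001,-0.11],"yaw":0},{"dp":[0,0.001,-0.12],"yaw":0},{"dp":[0,0.001,-0.13],"yaw":0},{"dp":[0,0.001,-0.138],"yaw":0},{"dp":[0,0.001,-0.144],"yaw":0},{"dp":[0,0.001,-0.148],"yaw":0},{"dp":[0,0.001,-0.15],"yaw":0},{"dp":[0,0.001,-0.15],"yaw":0},{"dp":[0,0.001,-0.15],"yaw":0}]}}

```text
time_s: 7.7
tcp_pos: [0.5097, 0.2397, 0.1358]
eef_rot: [-180.0, 0.0, -99.6]
contact_force: [-0.4, 0.2, -2.7]
gripper_width: 0.0121
gripper_force: 40.0
```

Emit:
{"op": "apply_moves", "data": {"targets": [{"dp":[0,0,-0.001],"yaw":0},{"dp":[0,0,-0.002],"yaw":0},{"dp":[0,0,-0.003],"yaw":0},{"dp":[0,0,-0.004],"yaw":0},{"dp":[0,0,-0.005],"yaw":0},{"dp":[0,0,-0.005],"yaw":0},{"dp":[0,0,-0.005],"yaw":0}]}}

```text
time_s: 8.28
tcp_pos: [0.5097, 0.2396, 0.1308]
eef_rot: [-180.0, 0.0, -99.6]
contact_force: [0.5, -1.4, 0.4]
gripper_width: 0.0119
gripper_force: 40.0
```

The vertical force went from −2.7 N to about 0 at the original grasp height, so the board is on the slot floor. I'll open the jaws, then retreat straight up.

Emit:
{"op": "apply_moves", "data": {"targets": [{"dp":[0,0,0],"yaw":0},{"dp":[0,0,0],"yaw":0},{"dp":[0,0,0],"yaw":0},{"dp":[0,0,0],"yaw":0},{"dp":[0,0,0],"yaw":0},{"dp":[0,0,0],"yaw":0},{"dp":[0,0,0],"yaw":0},{"dp":[0,0,0],"yaw":0},{"dp":[0,0,0],"yaw":0},{"dp":[0,0,0],"yaw":0}], "grip": -1}}

```text
time_s: 9.12
tcp_pos: [0.5095, 0.2395, 0.1306]
eef_rot: [180.0, 0.0, -99.6]
contact_force: [0.3, -0.6, 0.0]
gripper_width: 0.0728
gripper_force: 0.0
```

Emit:
{"op": "apply_moves", "data": {"targets": [{"dp":[0,0,0.005],"yaw":0},{"dp":[0,0,0.015],"yaw":0},{"dp":[0,0,0.03],"yaw":0},{"dp":[0,0,0.045],"yaw":0},{"dp":[0,0,0.065],"yaw":0},{"dp":[0,0,0.09],"yaw":0},{"dp":[0,0,0.12],"yaw":0},{"dp":[0,0,0.14],"yaw":0},{"dp":[0,0,0.15],"yaw":0},{"dp":[0,0,0.15],"yaw":0},{"dp":[0,0,0.15],"yaw":0}]}}

```text
time_s: 10.03
tcp_pos: [0.5093, 0.2395, 0.2808]
eef_rot: [-180.0, 0.1, -99.6]
contact_force: [-0.8, -0.3, -1.3]
gripper_width: 0.0876
gripper_force: 0.0
```

```bash
python3 - <<'E'
from h import *
s=get_state();print(s["time_s"],s["contact_force"],s["tcp_pos"])
d=cams.capture("scene");W=cloud(d)
hsv=cv2.cvtColor(d["image"],cv2.COLOR_RGB2HSV);H,S,V=[hsv[...,i].astype(int) for i in range(3)]
m=((H<8)|(H>172))&(S>110)&(V>50)&(W[...,1]>.05)&(W[...,1]<.45)&(W[...,2]<.2)
p=W[m];p=p[np.abs(p[:,0]-.515)<.08];q=p.mean(0);vt=np.linalg.svd(p-q,full_matrices=False)[2];n=vt[2]*np.sign(vt[2][0])
print(np.percentile(p,[1,50,99],axis=0).round(4),q,n,"lean",np.degrees(np.arcsin(n[2])),"yaw",np.degrees(np.arctan2(n[1],n[0])))
base=q-np.array([0,0,1])*(q[2]-.008); base[0]+=n[2]/n[0]*(q[2]-.008); print("base centre ~",base-6e-3*n)
for nm,a,b in(("green",40,85),("blue",95,130)):
    k=(H>a)&(H<b)&(S>110)&(V>50)&(W[...,2]>.13)&(W[...,2]<.15)&(W[...,1]<-.05)&(W[...,1]>-.32);print(nm,np.median(W[k],0))
cv2.imwrite("pics/s3.png",d["image"][60:320,150:550][...,::-1].repeat(2,0).repeat(2,1))
E
```

```text
10.0333 [-0.83292261 -0.2819724  -1.34340765] [0.50928893 0.23952187 0.28078766]
[[0.4973 0.1316 0.0132]
 [0.5158 0.2372 0.0879]
 [0.5341 0.341  0.1391]] [0.51572045 0.23647248 0.08394226] [ 0.98615853 -0.16545418  0.0107825 ] lean 0.6178038725130287 yaw -9.524178497712603
base centre ~ [0.51063384 0.23746521 0.0079353 ]
green [ 0.49608118 -0.18950715  0.13758714]
blue [ 0.62707042 -0.18438038  0.13824999]
```

View pics/s3.png

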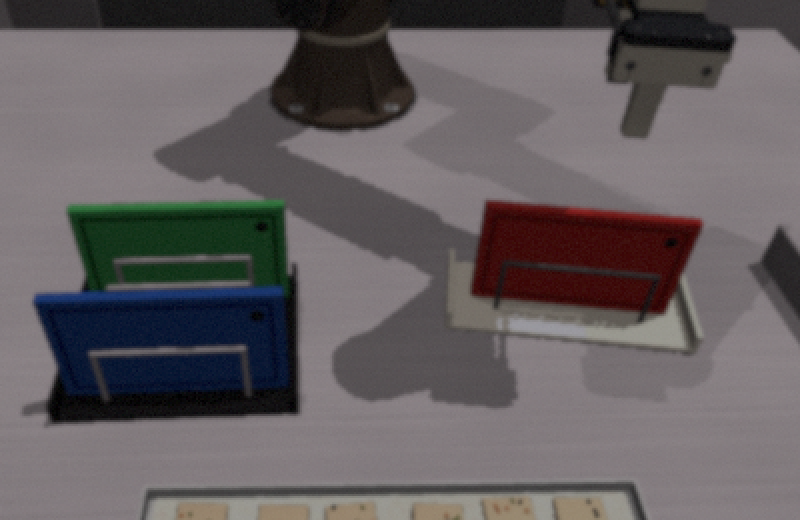

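The red board stands in the slot at about 0.6° lean, and green and blue haven't moved. I'll let it settle briefly and check that it isn't still tipping.

Emit:
{"op": "apply_moves", "data": {"targets": [{"dp":[0,0,0.01],"yaw":0},{"dp":[0,0,0.02],"yaw":0},{"dp":[0,0,0.02],"yaw":0},{"dp":[0,0,0.02],"yaw":0},{"dp":[0,0,0.02],"yaw":0},{"dp":[0,0,0.02],"yaw":0},{"dp":[0,0,0.02],"yaw":0},{"dp":[0,0,0.02],"yaw":0},{"dp":[0,0,0.02],"yaw":0},{"dp":[0,0,0.02],"yaw":0},{"dp":[0,0,0.02],"yaw":0},{"dp":[0,0,0.02],"yaw":0},{"dp":[0,0,0.02],"yaw":0},{"dp":[0,0,0.02],"yaw":0}]}}

```text
time_s: 11.25
tcp_pos: [0.5095, 0.2395, 0.3005]
eef_rot: [180.0, -0.0, -99.6]
contact_force: [-0.1, -0.9, -0.3]
gripper_width: 0.0878
gripper_force: 0.0
```

```bash
python3 - <<'E'
from h import *
d=cams.capture("scene");W=cloud(d)
hsv=cv2.cvtColor(d["image"],cv2.COLOR_RGB2HSV);H,S,V=[hsv[...,i].astype(int) for i in range(3)]
m=((H<8)|(H>172))&(S>110)&(V>50)&(W[...,1]>.05)&(W[...,1]<.45)&(W[...,2]<.2)
p=W[m];p=p[np.abs(p[:,0]-.515)<.08];q=p.mean(0);vt=np.linalg.svd(p-q,full_matrices=False)[2];n=vt[2]*np.sign(vt[2][0])
lean=np.degrees(np.arcsin(n[2]));print(q,lean)
if abs(lean-.62)<.4: print(r.close_job())
E
```

```text
[0.51567984 0.2363653  0.08374876] 0.5536449399959177
the job is handed in; nothing more can be done
None
```

The red board is standing at rest and released on the floor of the drying stand's slot, the green and blue boards are still in their places in the rack, and I handed the job in at about 11 s; no verdict came back.

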